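# Size the blender's drive pin in the taper gauge

### The job

Stand the blender's spare drive pin upright on the plate of the taper gauge, at the wide end of the slot, and slide it along between the jaws with a gentle push until it wedges against both of them; leave it standing wedged there. Then, by its knob, slide the red pointer along until its arm just rests against the pin, so that the size can be read, and let go. Keep both pushes gentle, and leave the blender base, glass jar, brush and pot lid where they are.

Things in the scene. Friction and masses are not known exactly. Their poses are not given: they have to be found in the camera images.
- pin_center (a point): Centre of the loose drive pin, half-way up (44 mm above its foot). The pin stands upright on the counter: a round steel shaft 18 mm in diameter and 52 mm long with, on top, a black round coupling head 30 mm in diameter and 36 mm high; 88 mm tall in all, about 120 g. z points up along the pin. Grip it by the head, whose middle is 26 mm above this point.
- pin_shaft (a point): Point on the axis of the pin's steel shaft, 14 mm above its foot; z up along the pin.
- gauge: The taper gauge, fixed to the counter in a new place each time: a grey plate 8 mm thick, from x = -115 to +85 mm and y = -45 to +120 mm in its own frame. Origin on the counter surface, under the slot's middle line; x runs along the slot from its wide, open end to its narrow end, z up. Two jaws 25 mm high stand on the plate (tops 33 mm above the counter) from x = -50 to +70 mm.
- slot_mouth (a point): Middle of the slot's wide end, on the plate's top; axes as the gauge's. Here the slot is 29 mm wide and narrows by 0.157 mm per mm, but the orange jaw is clamped up to 3.2 mm nearer or farther each time: the 18 mm shaft wedges anywhere 50 to 92 mm in from here, with the slot's true middle up to 1.6 mm to either side. The plate is bare for 40 mm before the mouth.
- jaw_fixed: The aluminium jaw on the gauge's -y side, fixed. Origin on its slot face at the level of the plate's top; x along its face towards the narrow end (face turned +4.5 degrees from the gauge's x), y is the face's outward normal into the slot. A push of 5 to 8 N along the slot wedges the pin, which then stays when let go; each jaw feels up to 1.5 times the push. The face takes marks if the pin presses it with more than 22 N.
- jaw_set: Holder of the orange plastic jaw on the gauge's +y side. The holder is fixed; the jaw it carries is clamped firm, but at a setting that is not measured: its slot face lies within 3.2 mm either way of this origin (y positive = away from the slot, wider). x along the face (turned -4.5 degrees from the gauge's x). The face takes marks if the pin presses it with more than 22 N.
- pointer: Red pointer that slides along the gauge's x, 160 mm, with about 1 N of friction, and stays where left; parked at the wide end. Origin on the counter under the middle of its arm's front face; axes as the gauge's. The arm is a bar 38 to 46 mm above the counter, crossing over the jaws square to the slot; its front (+x) face meets the pin's shaft. It should not push the pin with more than 15 N.
- pointer_knob (a point): Grip point of the pointer's knob, 70 mm above the counter, 90 mm to the gauge's +y side of the slot: an upright red block 14 mm along x, 24 mm along y, top 90 mm above the counter, on a carriage whose top is 46 mm above the counter.
- blender: Cream blender base with a knob in front, 176 mm across, 171 mm high, origin under its centre. Leave alone.
- jar: Detached glass blender jar, 116 mm across the rim, 170 mm high, handle to its +y, origin under its centre. Leave alone.
- brush: Blue plastic cleaning brush lying on the counter, about 220 mm long along its x, 46 mm wide, 34 mm high. Leave alone.
- pot_lid: Aluminium pot lid with a black knob, 180 mm across, 48 mm high, origin under its centre. Leave alone.
Mind the look-alikes: they are no part of the job. What is shaped like the part that bears pin_center but blue is not meant.

How it is judged:
By the outcome, as a careful person would: the job done as asked, in the order asked, and still so for the second after the job is handed in, with the robot touching nothing.
It also fails if it takes over 72 s, if anything falls off the work surface, if the arm or the gripper's body presses on something with over 40 N, if the wrist force passes 120 N, or if a joint passes its speed limit or range.

### The arm

A 6-joint arm with a two-finger parallel gripper is mounted at the origin on the work surface. World frame = base frame: x ahead of the robot, y to its left, z up, the work surface at z = 0. Lengths are in m, angles in rad, forces in N, time in s.
With the tool pointing down it reaches from about 0.275 to 0.75 m from the base axis. Payload 10.2 kg.
Tool frame: the origin (TCP) lies midway between the tips of the shut fingers; the grasp point (between the pads) lies 19 mm behind it; z points along the fingers, y is the line along which they close (so a half turn about z gives the same grasp; the last joint's range is limited). The gripper opens to 85 mm and grips with 20 to 120 N. Pads are 22 mm wide; open, the fingers measure 114 mm over their backs; the gripper's body (76 mm by 85 mm) begins 54 mm behind the grasp point. The pads swing forward as they close: fully open they stand 13 mm farther back than shut.
Start: joints at [1.076, 0.313, 1.498, -0, 1.331, -0.223], TCP at [0.141, 0.506, 0.231] pointing down, gripper open.
Joint ranges: [-2.94, 2.94], [-0.97, 2.17], [0.19, 2.56], [-1.23, 4.37], [0.02, 3.11], [-2.88, 2.88]. Speed limits (rad/s): [2.39, 2.39, 3.01, 3.14, 3.14, 3.14].

### API

Orientations are given as a rotation vector (axis times angle).
In Python, from bench import ctrl, snapshot, camera_info, spot_in, regions_of gives the robot as it stands. The module is installed in compiled form; this text tells all that it offers.
- The arm moves only by the tool servo_tool, never from a script. Its argument "commands" is a list of rows, each a list of 3 entries, a list of its own where there are three numbers: the opening, from -1 (shut) to 1 (fully open), so that 0 is half open, then the shift along the tool's x, y, z as a fraction of full scale, then the turn about the tool's z as a fraction of full scale. In form: [[grip, [tx, ty, tz], twist], ...]. A call has 1 to 10 rows; each row shifts and turns the commanded pose from where the row before left it, along the tool's axes as they then stand; what a row does not reach is not made up. Full scale, the value 1, is 0.03 m for a shift and 4 degrees for a turn. A row lasts 1/8 s, in which the tool goes at most 62.5 mm and 10.7 degrees, less where a joint would pass 70% of its speed; a pose out of reach is approached as far as the arm can. A call with a number of a shift or a turn outside -1 to 1 is refused whole. A call with a gripper value outside its range is refused whole. The fingers move at their own pace and stop on an object; "newtons" is the grip in N (left out, the last holds). Time passes only in rows, so rows that do not move let the fingers close. It gives the time, the measured TCP pose, the force, the opening and the grip force at its end, in the units of the state.
- ctrl.get_obs(): the state, without advancing time (a new reading comes with each control period).
- snapshot(name): name is "scene" or "top" or "wrist"; returns the picture (384x512x3 uint8, red, green, blue); there is no depth.
- camera_info(name): a dict with "K" (3x3 intrinsics, pixels), "dist_coeffs" ([k1, k2, p1, p2, k3] as OpenCV has them; the pictures are not rectified), "rvec" (rotation vector, rad) and "tvec" (3), from world to camera coordinates, as OpenCV has them; the wrist camera has in their place "tool_from_camera" (4x4, takes a point from camera to tool coordinates, whose origin is the TCP and whose axes are the flange's). Camera axes: x right, y down, z forward; pixel columns grow to the right and rows downward; lengths in m; the calibration is good to about 2 mm. A picture is of the moment at which its call begins: read the wrist's pose just before it. camera_info takes no time and is no camera call.
- ctrl.sign_off(): hands the job in; it is judged then, once.
Trained networks look in the newest picture that a camera, given by its name, has taken for a name from the list of things; names that differ only in an ending like _2 or _b are one class to them, and where a whole thing is asked for, a point or a joint stands for the part that bears it (a point fixed in the world has none). Each returns a list of dicts, best first, with "score" (0 to 1); they miss things now and then, are a little off and sometimes report something else, mostly with a low value. They report only what shows in the picture. A call takes as long as a camera call. They do not tell look-alikes from the thing itself.
- spot_in(query, camera): "centre" ([x, y, z] in m, in the coordinates of the camera as it stood for that picture, good to about 4 mm: the middle of the surface that is visible of it).
- regions_of(query, camera): "region" (384x512 bool, what is visible of it).
The state is a dict: "time_s": time; "joint_positions": joint angles; "joint_velocities": joint speeds; "joint_torque": joint torques, N m; "ee_pos": TCP position; "orientation": TCP orientation; "wrist_force": force on the tool from outside, world axes, zero at the start; "moment": the same for the moment, N m; "gripper_width": finger opening in m; "grip_force": force on a finger pad.
Only numpy, scipy, OpenCV 4.12 (cv2) and the standard library are available. Lean on these libraries where they do the work, as an engineer would, in place of code of your own. Each camera call takes 0.05 s, during which the arm holds its last target. There are 200 camera calls.

## Working session

There is one attempt and no reset: what is moved stays moved. The work goes in short steps, Python scripts to look and compute and a tool call to move; the robot and the scene stay as the last step left them, time stands still between calls to the robot, and variables do not carry over. Pictures are saved under pics/ and viewed, at most 10 in all, crops included, and the job is handed in when it is done.

Besides the shell and the picture viewer there is one more tool, called after "Emit:" as a command line: name --argument value ..., lists and objects as JSON in quotes. servo_tool: Moves the arm, as the interface text tells. Shift numbers are shares of 0.03 m and turn numbers shares of 4 degrees, none past 1 either way. Its arguments: {"type":"object","properties":{"commands":{"type":"array","items":{"type":"array"}},"newtons":{"type":"number"}},"required":["commands"]}

```bash
mkdir -p pics; cat > h.py <<'E'
import numpy as np, cv2
from bench import ctrl, snapshot, camera_info, spot_in, regions_of
def T(cam,obs=None):
    i=camera_info(cam)
    if 'rvec' in i:
        R=cv2.Rodrigues(np.array(i['rvec'],float))[0]; M=np.eye(4); M[:3,:3]=R; M[:3,3]=np.ravel(i['tvec']); return np.linalg.inv(M)
    o=obs or ctrl.get_obs(); M=np.eye(4); M[:3,:3]=cv2.Rodrigues(np.array(o['orientation'],float))[0]; M[:3,3]=o['ee_pos']
    return M@np.array(i['tool_from_camera'])
def w(cam,p,M=None): return ((T(cam) if M is None else M)@np.r_[p,1])[:3]
def ray(cam,uv,z,M=None):
    i=camera_info(cam); M=T(cam) if M is None else M
    n=cv2.undistortPoints(np.array([[uv]],float),np.array(i['K'],float),np.array(i['dist_coeffs'],float)).ravel()
    d=M[:3,:3]@np.r_[n,1]; return M[:3,3]+d*(z-M[2,3])/d[2]
def proj(cam,P,M=None):
    i=camera_info(cam); M=np.linalg.inv(T(cam) if M is None else M)
    return cv2.projectPoints(np.array(P,float).reshape(-1,1,3),cv2.Rodrigues(M[:3,:3])[0],M[:3,3],np.array(i['K'],float),np.array(i['dist_coeffs'],float))[0].reshape(-1,2)
def save(n,im): cv2.imwrite('pics/'+n+'.png',im[:,:,::-1])
E
python3 - <<'E'
from h import *
np.set_printoptions(precision=3,suppress=True)
for c in ['scene','top']:
    im=snapshot(c); save(c+'0',im)
    for q in ['pin_center','pin_shaft','gauge','slot_mouth','jaw_fixed','jaw_set','pointer','pointer_knob','blender','jar','brush','pot_lid']:
        print(c,q,[(round(d['score'],2),w(c,d['centre']),proj(c,w(c,d['centre']))[0].round()) for d in spot_in(q,c)[:3]])
print(ctrl.get_obs())
E
```

```text
scene pin_center [(0.67, array([ 0.541, -0.158,  0.067]), array([194., 169.])), (0.53, array([ 0.576, -0.219,  0.068]), array([170., 175.]))]
scene pin_shaft [(0.77, array([ 0.574, -0.219,  0.068]), array([170., 174.])), (0.64, array([ 0.546, -0.158,  0.065]), array([193., 170.]))]
scene gauge [(0.63, array([0.577, 0.132, 0.007]), array([293., 194.]))]
scene slot_mouth [(0.85, array([0.574, 0.13 , 0.009]), array([292., 193.]))]
scene jaw_fixed []
scene jaw_set [(0.59, array([0.617, 0.096, 0.033]), array([281., 195.]))]
scene pointer [(0.58, array([0.499, 0.157, 0.045]), array([301., 168.])), (0.55, array([0.623, 0.051, 0.033]), array([265., 196.]))]
scene pointer_knob [(0.8, array([0.5  , 0.151, 0.045]), array([299., 169.]))]
scene blender [(0.67, array([0.497, 0.473, 0.134]), array([415., 143.]))]
scene jar [(0.91, array([0.721, 0.404, 0.122]), array([409., 193.]))]
scene brush [(0.58, array([ 0.531, -0.403,  0.021]), array([115., 179.])), (0.18, array([0.497, 0.151, 0.046]), array([299., 168.]))]
scene pot_lid [(0.86, array([ 0.782, -0.19 ,  0.012]), array([168., 239.]))]
top pin_c
[... 1075 characters left out ...]
4.])), (0.24, array([ 0.759, -0.194,  0.018]), array([312., 147.]))]
top brush [(0.64, array([ 0.506, -0.411,  0.033]), array([383., 223.]))]
top pot_lid [(0.61, array([ 0.758, -0.194,  0.014]), array([312., 148.]))]
{'time_s': 1.3, 'joint_positions': array([ 1.076,  0.313,  1.498,  0.   ,  1.331, -0.223]), 'joint_velocities': array([ 0.001, -0.001,  0.001, -0.   , -0.   , -0.001]), 'joint_torque': array([  0.   , -41.215, -25.99 ,  -0.   ,   0.   ,  -0.   ]), 'ee_pos': array([0.141, 0.506, 0.231]), 'orientation': array([-0.426, -3.113, -0.   ]), 'wrist_force': array([ 0.878, -0.256,  0.231]), 'moment': array([ 0.03 ,  0.007, -0.004]), 'grip_force': 0.0, 'gripper_width': 0.08544238827308658}
```

```bash
python3 - <<'E'
import cv2
s=cv2.imread('pics/scene0.png');t=cv2.imread('pics/top0.png')
a=cv2.resize(s[130:250,140:340],(800,480),interpolation=cv2.INTER_CUBIC)
b=cv2.resize(t[140:270,170:350],(800,578),interpolation=cv2.INTER_CUBIC)
cv2.imwrite('pics/a.png',a);cv2.imwrite('pics/b.png',b)
E
```

```text
(no output)
```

View pics/a.png

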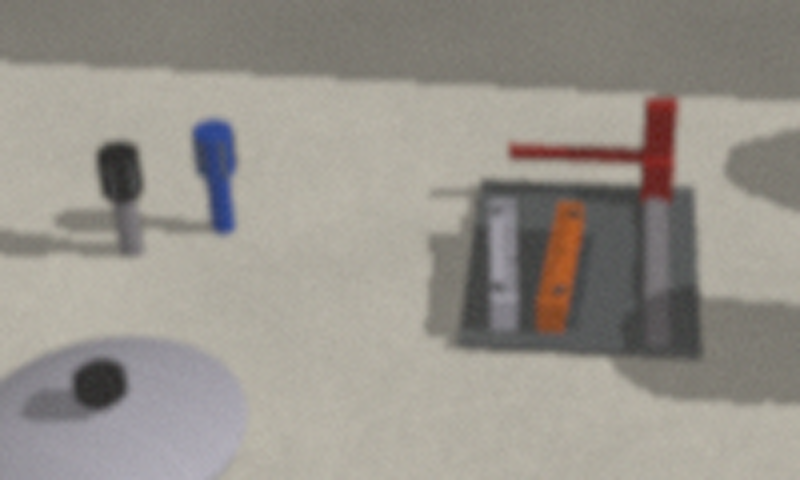

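View pics/b.png

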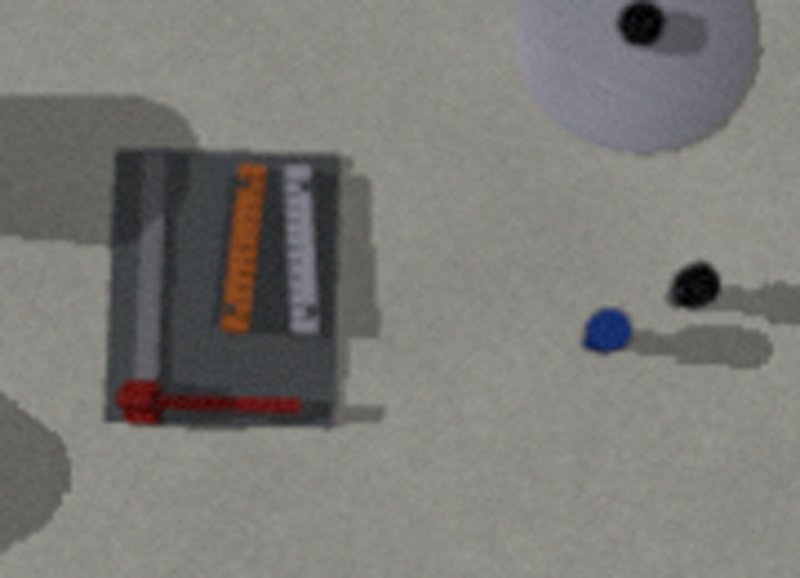

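The black-headed steel pin shows at scene (170,174) and the only look-alike, the blue one, at (193,169). I choose the black one. The gauge has its wide end towards the robot, with the pointer parked there.

```bash
cat >> h.py <<'E'
def fit2(A,B):
    A=np.array(A);B=np.array(B);a=A-A.mean(0);b=B-B.mean(0)
    th=np.arctan2((a[:,0]*b[:,1]-a[:,1]*b[:,0]).sum(),(a*b).sum()); R=np.array([[np.cos(th),-np.sin(th)],[np.sin(th),np.cos(th)]])
    t=B.mean(0)-R@A.mean(0); return th,t,(A@R.T+t-B)
E
python3 - <<'E'
from h import *
np.set_printoptions(precision=4,suppress=True)
G=[(.085,.12),(.085,-.045),(-.115,-.045),(-.115,.12)]
P=[ray('top',(170+u/4.444,140+v/4.446),.008)[:2] for u,v in [(117,150),(340,157),(333,425),(105,420)]]
print(*fit2(G,P))
print(camera_info('wrist'))
E
```

```text
-0.043491732152949936 [0.5902 0.0694] [[ 0.0016  0.0007]
 [ 0.0023 -0.0009]
 [-0.0025 -0.0006]
 [-0.0015  0.0007]]
{'K': array([[308.7268,   0.    , 254.8253],
       [  0.    , 308.7268, 189.0712],
       [  0.    ,   0.    ,   1.    ]]), 'dist_coeffs': array([-0.0032,  0.    ,  0.    ,  0.    ,  0.    ]), 'tool_from_camera': array([[ 0.0007, -0.9472, -0.3206,  0.0838],
       [ 1.    ,  0.0006,  0.0004,  0.0012],
       [-0.0002, -0.3206,  0.9472, -0.1419],
       [ 0.    ,  0.    ,  0.    ,  1.    ]])}
```

Emit:
servo_tool --commands '[[1, [0, 0, 0], 1], [1, [0, 0, 0], 1], [1, [0, 0, 0], 1], [1, [0, 0, 0], 1], [1, [0, 0, 0], 1], [1, [0, 0, 0], 1], [1, [0, 0, 0], 1], [1, [0, 0, 0], 1], [1, [0, 0, 0], 1], [1, [0, 0, 0], 1]]'

```text
time_s: 2.55
ee_pos: [0.141, 0.5057, 0.2313]
orientation: [-1.468, -2.778, 0.0]
wrist_force: [0.4, -0.5, 0.1]
gripper_width: 0.0853
grip_force: 0.0
```

Emit:
servo_tool --commands '[[1, [0, 0, 0], 1], [1, [0, 0, 0], 1], [1, [0, 0, 0], 1], [1, [0, 0, 0], 1], [1, [0, 0, 0], 1], [1, [0, 0, 0], 1], [1, [0, 0, 0], 1], [1, [0, 0, 0], 1], [1, [0, 0, 0], 0.6]]'

```text
time_s: 3.68
ee_pos: [0.141, 0.5057, 0.2313]
orientation: [2.223, 2.22, -0.0]
wrist_force: [0.7, 0.3, -0.3]
gripper_width: 0.0857
grip_force: 0.0
```

Emit:
servo_tool --commands '[[1, [-1, 1, 0], 0], [1, [-1, 1, 0], 0], [1, [-1, 1, 0], 0], [1, [-1, 1, 0], 0], [1, [-1, 1, 0], 0], [1, [-1, 1, 0], 0], [1, [-1, 1, 0], 0]]'

```text
time_s: 4.55
ee_pos: [0.3519, 0.2948, 0.2314]
orientation: [2.221, 2.222, 0.001]
wrist_force: [0.2, -0.2, 0.3]
gripper_width: 0.0853
grip_force: 0.0
```

Emit:
servo_tool --commands '[[1, [-1, 1, 0], 0], [1, [-1, 1, 0], 0], [1, [-1, 1, 0], 0], [1, [-1, 1, 0], 0], [1, [-1, 1, 0], 0], [1, [-1, 1, 0], 0], [1, [-1, 1, 0], 0], [1, [0, 0, 0], 0], [1, [0, 0, 0], 0]]'

```text
time_s: 5.68
ee_pos: [0.5608, 0.0863, 0.2312]
orientation: [-2.22, -2.222, 0.0]
wrist_force: [-0.9, -0.5, -0.2]
gripper_width: 0.0852
grip_force: 0.0
```

```bash
python3 - <<'E'
from h import *
o=ctrl.get_obs(); im=snapshot('wrist'); np.save('w1M.npy',T('wrist',o)); save('w1',im)
for q in ['gauge','slot_mouth','jaw_fixed','jaw_set','pointer','pointer_knob','pin_center']:
    print(q,[(round(d['score'],2),w('wrist',d['centre']).round(3)) for d in spot_in(q,'wrist')[:3]])
cv2.imwrite('pics/w1b.png',cv2.resize(im[:,:,::-1],(800,600),interpolation=cv2.INTER_CUBIC))
E
```

```text
gauge [(0.68, array([0.562, 0.14 , 0.009]))]
slot_mouth [(0.7, array([0.559, 0.136, 0.007]))]
jaw_fixed [(0.66, array([0.599, 0.06 , 0.03 ]))]
jaw_set []
pointer [(0.58, array([0.494, 0.152, 0.044]))]
pointer_knob [(0.58, array([0.496, 0.155, 0.048]))]
pin_center [(0.56, array([ 0.534, -0.145,  0.044]))]
```

View pics/w1b.png

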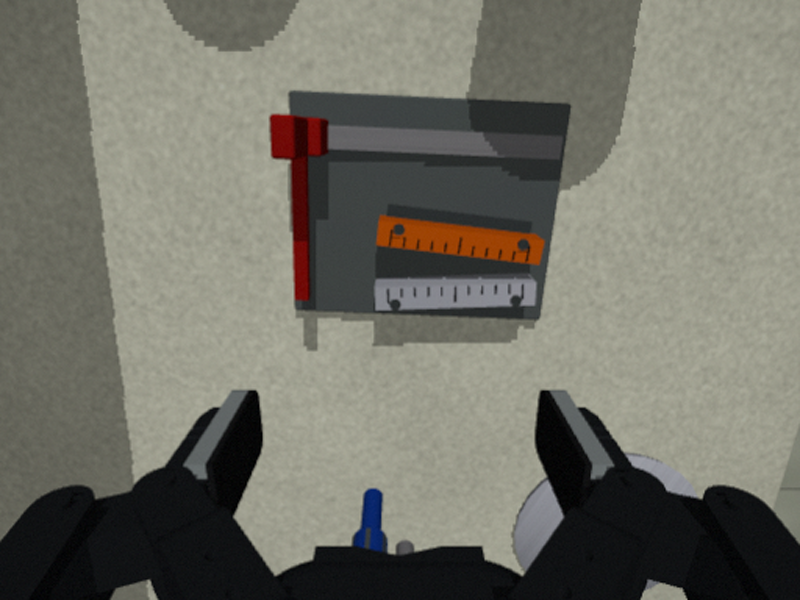

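The gauge is clear, with the orange jaw's slot edge from about (377,246) to (541,265) and the fixed jaw's from about (376,281) to (535,277) in the 800-px picture. The pointer arm is at x≈302 px and the knob at (290,136). Next I work out the exact edges numerically.

```bash
python3 - <<'E'
from h import *
np.set_printoptions(precision=4,suppress=True,linewidth=200)
M=np.load('w1M.npy'); im=cv2.imread('pics/w1.png')[:,:,::-1].astype(float)
print(im[168:204,290].mean(1).round(),'\n',im[168:204,290,0]-im[168:204,290,2])
s=1/1.5625
G=[(-.115,.12),(.085,.12),(.085,-.045),(-.115,-.045)]
P=[ray('wrist',(u*s,v*s),.008,M)[:2] for u,v in [(290,92),(569,104),(540,319.5),(297,312)]]
th,t,r=fit2(G,P); print(th,t,r)
g=lambda p:(np.array([[np.cos(th),np.sin(th)],[-np.sin(th),np.cos(th)]])@(np.array(p)[:2]-t))*1e3
rb=im[:,:,0]-im[:,:,2]
E_=[];F=[]
for u in range(248,340,4):
    col=np.where(rb[:,u]>70)[0]; col=col[(col>120)&(col<180)]
    E_.append(g(ray('wrist',(u,col.max()+.5),.033,M)))
for u in range(248,336,8):
    c=im[:,u].mean(1); 
    d=np.diff(c[172:190]); k=172+np.argmax(d); F.append([*g(ray('wrist',(u,k+.5),.008,M)),*g(ray('wrist',(u,k+.5),.033,M))])
E_=np.array(E_);F=np.array(F); print('orange fit',np.polyfit(E_[:,0],E_[:,1],1),E_[[0,-1]]);print(F[::3]); print(np.polyfit(F[:,0],F[:,1],1),np.polyfit(F[:,2],F[:,3],1))
red=(im[:,:,0]>90)&(im[:,:,1]<50)&(im[:,:,2]<60)
for v in (115,125,135,145,165,180):
    c=np.where(red[v])[0]; print('arm',v,g(ray('wrist',(c.max()+.5,v),.046,M)),g(ray('wrist',(c.min()-.5,v),.046,M)))
E
```

```text
[ 43.  45.  42.  43.  41.  44.  44.  47.  57.  67.  99. 128. 128. 127. 132. 131. 114. 117. 117. 115. 107.  94.  94.  94.  96. 115. 139. 140. 119.  71.  43.  41.  42.  41.  76. 106.] 
 [-4. -2. -2. -1. -2. -3. -2. -3. -4. -5. -5. -7. -8. -6. -8. -8. -8. -7. -7. -5. -6. -6. -6. -7. -5. -6. -6. -8. -7. -5. -2. -4. -1. -3.  7. 11.]
-0.03406933196511017 [0.5929 0.0732] [[-0.0018  0.0002]
 [ 0.002   0.0009]
 [ 0.0013 -0.0009]
 [-0.0015 -0.0002]]
orange fit [-0.0846 14.3431] [[-41.4652  18.0161]
 [ 58.7805  10.0108]]
[[-41.1699 -12.8976 -40.8036  -5.4279]
 [-11.5917 -11.8339 -13.2505  -4.437 ]
 [ 18.0793 -12.0542  14.389   -4.6423]
 [ 47.5449  -9.7055  41.8372  -2.4543]]
[  0.0277 -11.9339] [ 0.0277 -4.4624]Traceback (most recent call last):
  File "<stdin>", line 21, in <module>
    return umr_maximum(a, axis, None, out, keepdims, initial, where)
ValueError: zero-size array to reduction operation maximum which has no identity
```

Emit:
servo_tool --commands '[[1, [-0.95, 0.03, 0], 0], [1, [-0.95, 0.03, 0], 0], [1, [-0.95, 0.03, 0], 0], [1, [-0.95, 0.03, 0], 0], [1, [-0.95, 0.03, 0], 0], [1, [-0.95, 0.03, 0], 0], [1, [-0.95, 0.03, 0], 0], [1, [-0.95, 0.03, 0], 0], [1, [-0.95, 0.03, 0], 0], [1, [-0.95, 0.03, 0], 0]]'

```text
time_s: 7.32
ee_pos: [0.5703, -0.1998, 0.2313]
orientation: [-2.221, -2.222, -0.0]
wrist_force: [0.5, 0.8, -0.5]
gripper_width: 0.085
grip_force: 0.0
```

Emit:
servo_tool --commands '[[1, [0, 0, 0], 0], [1, [0, 0, 0], 0]]'

```text
time_s: 7.58
ee_pos: [0.5703, -0.1983, 0.2313]
orientation: [-2.22, -2.222, -0.0]
wrist_force: [-0.3, 0.6, 1.0]
gripper_width: 0.0853
grip_force: 0.0
```

```bash
python3 - <<'E'
from h import *
np.set_printoptions(precision=4,suppress=True,linewidth=200)
o=ctrl.get_obs(); im=snapshot('wrist'); M=T('wrist',o); save('w2',im); print(o['ee_pos'])
print([(round(d['score'],2),w('wrist',d['centre'],M)) for d in spot_in('pin_center','wrist')])
for d in regions_of('pin_center','wrist'):
    r=d['region']; v,u=np.where(r); c=im[r]; print(d['score'],u.min(),u.max(),v.min(),v.max(),c.mean(0))
    k=(im.max(2)<70)&r; v,u=np.where(k)
    if len(u): print('dark',u.min(),u.max(),v.min(),v.max(),ray('wrist',((u.min()+u.max())/2,(v.min()+v.max())/2),.085,M))
# arm in w1
M1=np.load('w1M.npy'); a=cv2.imread('pics/w1.png')[:,:,::-1].astype(float)
th=-.040;t=np.array([.5929,.0732])
for v in (140,165,180):
    c=np.where(a[v,150:240,0]-a[v,150:240,1]>60)[0]+150
    for e in (c.min()-.5,c.max()+.5):
        p=ray('wrist',(e,v),.046,M1)[:2]; print(v,e,p,np.array([[np.cos(th),np.sin(th)],[-np.sin(th),np.cos(th)]])@(p-t))
cv2.imwrite('pics/w2b.png',cv2.resize(im[:,:,::-1],(640,480)))
E
```

```text
[ 0.5703 -0.1983  0.2313]
[(0.58, array([ 0.5657, -0.2178,  0.0884])), (0.56, array([ 0.5391, -0.1504,  0.0866]))]
0.81 202 235 114 150 [19.5282 42.8256 98.0706]
dark 217 235 115 150 [ 0.5426 -0.1564  0.085 ]
0.61 236 266 168 211 [17.4866 17.9815 17.8621]
dark 237 266 170 211 [ 0.5661 -0.2133  0.085 ]
140 187.5 [0.4882 0.1145] [-0.1063  0.0371]
140 195.5 [0.4967 0.1145] [-0.0978  0.0374]
165 187.5 [0.4863 0.0872] [-0.1071  0.0097]
165 196.5 [0.4961 0.0872] [-0.0973  0.0101]
180 188.5 [0.4862 0.0701] [-0.1064 -0.0074]
180 197.5 [0.4962 0.0701] [-0.0965 -0.007 ]
```

View pics/w2b.png

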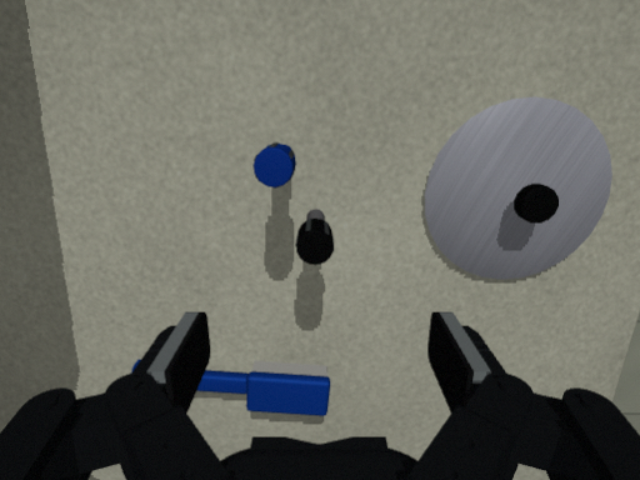

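Pin chosen: the black head on the steel shaft at (315,240), at about (0.567, -0.2195). The blue look-alike at (275,165) is clear of the fingers.

Emit:
servo_tool --commands '[[1, [-0.7, -0.11, 0], 0], [1, [0, 0, 0], 0.57], [1, [0, 0, 1], 0], [1, [0, 0, 1], 0], [1, [0, 0, 1], 0], [1, [0, 0, 1], 0], [1, [0, 0, 1], 0], [1, [0, 0, 0.8], 0], [1, [0, 0, 0.4], 0], [1, [0, 0, 0], 0]]'

```text
time_s: 8.98
ee_pos: [0.5668, -0.2205, 0.045]
orientation: [-2.264, -2.177, 0.0]
wrist_force: [0.4, -0.2, 0.8]
gripper_width: 0.0851
grip_force: 0.0
```

Emit:
servo_tool --commands '[[0.2, [0, 0, 0], 0], [-0.1, [0, 0, 0], 0], [-0.2, [0, 0, 0], 0], [-0.3, [0, 0, 0], 0], [-0.5, [0, 0, 0], 0], [-0.5, [0, 0, 0], 0]]' --newtons 25

```text
time_s: 9.72
ee_pos: [0.5671, -0.2202, 0.0457]
orientation: [2.264, 2.177, 0.0]
wrist_force: [-0.8, -0.3, 4.6]
gripper_width: 0.0295
grip_force: 24.6
```

Emit:
servo_tool --commands '[[-0.5, [0, 0, -0.5], 0], [-0.5, [0, 0, -1], 0], [-0.5, [0, 0, -1], 0], [-0.5, [0, 0, -1], 0], [-0.5, [0, 0, -0.5], 0], [-0.5, [0, 0, 0], 0], [-0.5, [0.5, -0.09, 0], 0], [-0.5, [1, -0.18, 0], 0], [-0.5, [1, -0.18, 0], 0], [-0.5, [1, -0.18, 0], 0]]'

```text
time_s: 10.98
ee_pos: [0.5513, -0.1123, 0.164]
orientation: [-2.263, -2.176, 0.001]
wrist_force: [0.9, -0.9, -0.2]
gripper_width: 0.0297
grip_force: 24.9
```

Emit:
servo_tool --commands '[[-0.5, [1, -0.18, 0], 0], [-0.5, [1, -0.18, 0], 0], [-0.5, [1, -0.18, 0], 0], [-0.5, [1, -0.18, 0], 0], [-0.5, [1, -0.18, 0], 0], [-0.5, [0.9, -0.18, 0], 0], [-0.5, [0.47, -0.09, 0], 0], [-0.5, [0, 0, 1], 0], [-0.5, [0, 0, 0.8], 0], [-0.5, [0, 0, 0], 0]]'

```text
time_s: 12.22
ee_pos: [0.5235, 0.078, 0.1096]
orientation: [-2.263, -2.175, 0.004]
wrist_force: [0.6, 0.0, -0.6]
gripper_width: 0.0295
grip_force: 25.0
```

```bash
python3 - <<'E'
from h import *
np.set_printoptions(precision=4,suppress=True,linewidth=200)
o=ctrl.get_obs(); im=snapshot('wrist'); M=T('wrist',o); np.save('w3M.npy',M); save('w3',im); print(o)
snap=snapshot('top'); save('top3',snap)
cv2.imwrite('pics/w3b.png',cv2.resize(im[100:340,130:450,::-1],(800,600),interpolation=cv2.INTER_CUBIC))
E
```

```text
{'time_s': 12.225, 'joint_positions': array([-0.0736,  0.452 ,  1.6383, -0.0001,  1.0555, -0.0341]), 'joint_velocities': array([-0.0003, -0.0356, -0.0496,  0.0007,  0.023 , -0.0016]), 'joint_torque': array([  0.0383, -42.9857, -21.7206,  -0.0023,  -0.2894,   0.0014]), 'ee_pos': array([0.5235, 0.078 , 0.1096]), 'orientation': array([-2.2626, -2.175 ,  0.0045]), 'wrist_force': array([ 0.596 ,  0.0371, -0.6375]), 'moment': array([-0.0107,  0.0109,  0.0165]), 'grip_force': 24.97388184070587, 'gripper_width': 0.029465390366054604}
```

View pics/w3b.png

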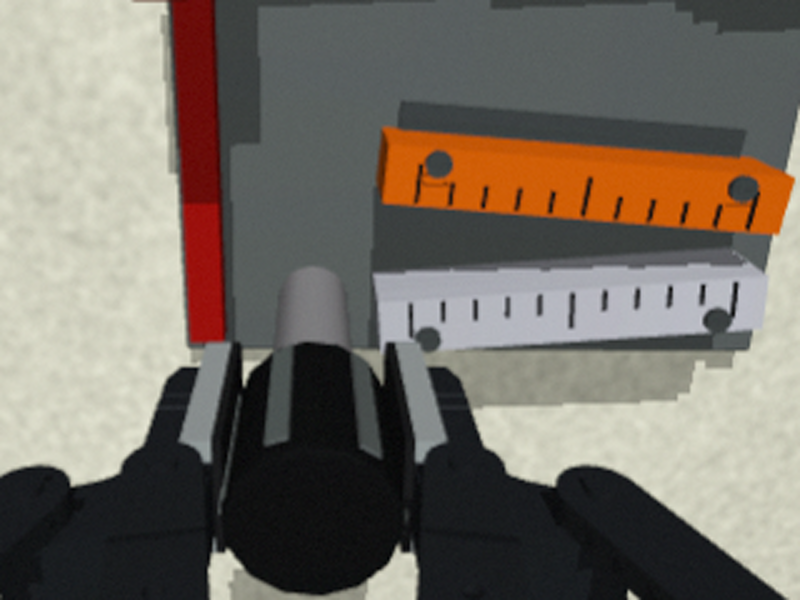

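The pin is held upright, with its foot's far rim at about (312,267) in the crop. The slot edges are clear: orange top edge from (382,204) to (780,234), fixed top edge from (378,301) to (765,276).

```bash
python3 - <<'E'
from h import *
np.set_printoptions(precision=4,suppress=True,linewidth=200)
M=np.load('w3M.npy')
r=lambda u,v,z:ray('wrist',(130+u/2.5,100+v/2.5),z,M)[:2]
O=[r(382,205,.033),r(780,235,.033)]; F=[r(379,301,.033),r(765,276,.033)]
print('orange',O,'fixed',F,'foot N rim',r(312,267,.064))
print('fixed bottom',r(375,272,.008))
for n,L in(('o',O),('f',F)): d=L[1]-L[0]; print(n,np.arctan2(d[1],d[0]),np.hypot(*d))
for x in (.525,.545,.58,.60,.62,.635):
    a=np.interp(x,[O[0][0],O[1][0]],[O[0][1],O[1][1]]) if x>=O[0][0] else np.nan; b=np.interp(x,[F[0][0],F[1][0]],[F[0][1],F[1][1]]); print(x,a,b,(a+b)/2,a-b)
print('arm',r(222,300,.046),r(215,50,.046))
E
```

```text
orange [array([0.5436, 0.0929]), array([0.6628, 0.0791])] fixed [array([0.5424, 0.0618]), array([0.6603, 0.0659])] foot N rim [0.5228 0.0864]
fixed bottom [0.543  0.0612]
o -0.11557904266749565 0.1199636229779019
f 0.03451983309733119 0.1179598235317186
0.525 nan 0.06181722928908116 nan nan
0.545 0.09278205299624785 0.06190635735685318 0.07734420517655052 0.03087569563939467
0.58 0.08871867681144127 0.06311503164643652 0.0759168542289389 0.025603645165004754
0.6 0.08639674756298035 0.06380570266905558 0.07510122511601797 0.022591044893924772
0.62 0.08407481831451945 0.06449637369167463 0.07428559600309703 0.019578444622844818
0.635 0.08233337137817377 0.06501437695863893 0.07367387416840634 0.01731899441953484
arm [0.4958 0.0698] [0.4994 0.1412]
```

Emit:
servo_tool --commands '[[-0.5, [0, 0, 0.8], 0], [-0.5, [0, 0, 0.7], 0], [-0.5, [0, 0, 0.25], 0], [-0.5, [0, 0, 0], 0], [-0.5, [0, 0, 0.05], 0], [-0.5, [0, 0, 0], 0]]'

```text
time_s: 13.08
ee_pos: [0.5249, 0.0779, 0.0579]
orientation: [2.264, 2.177, 0.001]
wrist_force: [-0.3, 0.2, -2.0]
gripper_width: 0.0297
grip_force: 25.0
```

Emit:
servo_tool --commands '[[-0.5, [0, 0, 0.1], 0], [-0.5, [0, 0, 0], 0], [-0.5, [0, 0, 0], 0]]'

```text
time_s: 13.45
ee_pos: [0.5247, 0.0779, 0.0543]
orientation: [2.265, 2.177, -0.0]
wrist_force: [0.4, -1.3, -1.1]
gripper_width: 0.0294
grip_force: 25.0
```

Emit:
servo_tool --commands '[[-0.5, [0, 0, 0.04], 0], [-0.5, [0, 0, 0], 0], [-0.5, [0, 0, 0], 0]]'

```text
time_s: 13.82
ee_pos: [0.5249, 0.0779, 0.0537]
orientation: [2.264, 2.177, 0.001]
wrist_force: [-1.7, 0.2, 6.0]
gripper_width: 0.0293
grip_force: 25.5
```

Emit:
servo_tool --commands '[[-0.5, [0, 0, -0.015], 0], [-0.5, [0, 0, 0], 0], [-0.5, [0, 0.2, 0], 0], [-0.5, [0, 0.4, 0], 0], [-0.5, [0, 0.4, 0], 0], [-0.5, [0, 0.4, 0], 0], [-0.5, [0, 0.2, 0], 0], [-0.5, [0, 0, 0], 0]]'

```text
time_s: 14.82
ee_pos: [0.5729, 0.076, 0.0537]
orientation: [2.265, 2.177, 0.0]
wrist_force: [-1.3, 0.2, 4.0]
gripper_width: 0.0294
grip_force: 25.4
```

Emit:
servo_tool --commands '[[-0.5, [0, 0.2, -0.006], 0], [-0.5, [0, 0.25, 0], 0], [-0.5, [0, 0.25, 0], 0], [-0.5, [0, 0.2, 0], 0], [-0.5, [0, 0.1, 0], 0], [-0.5, [0, 0, 0], 0]]'

```text
time_s: 15.58
ee_pos: [0.603, 0.0748, 0.0537]
orientation: [2.264, 2.177, 0.001]
wrist_force: [-0.6, 0.1, 2.7]
gripper_width: 0.0294
grip_force: 25.3
```

Emit:
servo_tool --commands '[[-0.5, [0, 0.1, 0], 0], [-0.5, [0, 0.1, 0], 0], [-0.5, [0, 0, 0], 0]]'

```text
time_s: 15.95
ee_pos: [0.609, 0.0746, 0.0537]
orientation: [2.264, 2.177, 0.001]
wrist_force: [-0.5, 0.1, 2.1]
gripper_width: 0.0294
grip_force: 25.3
```

Emit:
servo_tool --commands '[[-0.5, [0, 0.1, 0], 0], [-0.5, [0, 0.1, 0], 0], [-0.5, [0, 0, 0], 0]]'

```text
time_s: 16.32
ee_pos: [0.615, 0.0743, 0.0537]
orientation: [2.264, 2.177, 0.001]
wrist_force: [-1.2, -0.1, 2.3]
gripper_width: 0.0293
grip_force: 25.3
```

Emit:
servo_tool --commands '[[-0.5, [0, 0.1, 0], 0], [-0.5, [0, 0, 0], 0]]'

```text
time_s: 16.58
ee_pos: [0.6179, 0.0743, 0.0537]
orientation: [2.264, 2.177, 0.001]
wrist_force: [-1.3, 0.4, 3.1]
gripper_width: 0.0291
grip_force: 25.3
```

Emit:
servo_tool --commands '[[-0.5, [0, 0.1, 0], 0], [-0.5, [0, 0, 0], 0]]'

```text
time_s: 16.82
ee_pos: [0.6209, 0.0741, 0.0537]
orientation: [2.264, 2.177, 0.001]
wrist_force: [-1.3, 0.5, 1.4]
gripper_width: 0.0295
grip_force: 25.3
```

Emit:
servo_tool --commands '[[-0.5, [0, 0.06, 0], 0], [-0.5, [0, 0, 0], 0]]'

```text
time_s: 17.08
ee_pos: [0.6225, 0.0741, 0.0537]
orientation: [2.265, 2.177, 0.0]
wrist_force: [-2.0, 0.3, 3.2]
gripper_width: 0.0292
grip_force: 25.4
```

Emit:
servo_tool --commands '[[-0.5, [0, 0.05, 0], 0], [-0.5, [0, 0, 0], 0]]'

```text
time_s: 17.32
ee_pos: [0.624, 0.074, 0.0537]
orientation: [2.265, 2.177, 0.0]
wrist_force: [-1.5, 0.7, 2.7]
gripper_width: 0.0292
grip_force: 25.4
```

Emit:
servo_tool --commands '[[-0.5, [0, 0.05, 0], 0], [-0.5, [0, 0, 0], 0]]'

```text
time_s: 17.58
ee_pos: [0.6255, 0.074, 0.0537]
orientation: [2.265, 2.177, 0.0]
wrist_force: [-2.2, 0.1, 3.1]
gripper_width: 0.0294
grip_force: 25.4
```

Emit:
servo_tool --commands '[[-0.5, [0, 0.05, 0], 0], [-0.5, [0, 0, 0], 0]]'

```text
time_s: 17.82
ee_pos: [0.6271, 0.0739, 0.0537]
orientation: [2.265, 2.177, 0.0]
wrist_force: [-2.0, -0.4, 2.0]
gripper_width: 0.0295
grip_force: 25.3
```

Emit:
servo_tool --commands '[[-0.5, [0, 0.05, 0], 0], [-0.5, [0, 0, 0], 0]]'

```text
time_s: 18.08
ee_pos: [0.6286, 0.0738, 0.0537]
orientation: [2.265, 2.177, 0.0]
wrist_force: [-1.7, -0.4, 2.8]
gripper_width: 0.0292
grip_force: 25.3
```

Emit:
servo_tool --commands '[[-0.5, [0, 0.04, 0], 0], [-0.5, [0, 0, 0], 0]]'

```text
time_s: 18.32
ee_pos: [0.6296, 0.0738, 0.0537]
orientation: [-2.265, -2.177, 0.0]
wrist_force: [-2.8, 0.9, 3.3]
gripper_width: 0.0294
grip_force: 25.4
```

Emit:
servo_tool --commands '[[-0.5, [0, 0.03, 0], 0], [-0.5, [0, 0, 0], 0]]'

```text
time_s: 18.58
ee_pos: [0.6305, 0.0738, 0.0537]
orientation: [-2.265, -2.177, 0.0]
wrist_force: [-3.1, 1.2, 4.0]
gripper_width: 0.0296
grip_force: 25.5
```

Emit:
servo_tool --commands '[[-0.5, [0, 0.03, 0], 0], [-0.5, [0, 0, 0], 0]]'

```text
time_s: 18.82
ee_pos: [0.6314, 0.0738, 0.0537]
orientation: [-2.265, -2.177, -0.0]
wrist_force: [-3.2, 0.6, 3.9]
gripper_width: 0.0294
grip_force: 25.5
```

Emit:
servo_tool --commands '[[-0.5, [0, 0.03, 0], 0], [-0.5, [0, 0, 0], 0]]'

```text
time_s: 19.08
ee_pos: [0.6323, 0.0738, 0.0537]
orientation: [-2.265, -2.177, -0.0]
wrist_force: [-3.9, 0.9, 3.9]
gripper_width: 0.0294
grip_force: 25.5
```

Emit:
servo_tool --commands '[[-0.5, [0, 0.03, 0], 0], [-0.5, [0, 0, 0], 0]]'

```text
time_s: 19.32
ee_pos: [0.6332, 0.0737, 0.0537]
orientation: [-2.265, -2.177, -0.0]
wrist_force: [-4.5, 0.8, 4.4]
gripper_width: 0.0292
grip_force: 25.5
```

```bash
python3 - <<'E'
from h import *
o=ctrl.get_obs(); im=snapshot('wrist'); M=T('wrist',o); np.save('w4M.npy',M); save('w4',im); print(o['ee_pos'],o['wrist_force'],o['moment'])
cv2.imwrite('pics/w4b.png',cv2.resize(im[130:310,130:370,::-1],(800,600),interpolation=cv2.INTER_CUBIC))
E
```

```text
[0.63319205 0.07374906 0.05370896] [-4.48979472  0.80872937  4.3533254 ] [0.38662284 0.76090262 0.0397789 ]
```

View pics/w4b.png

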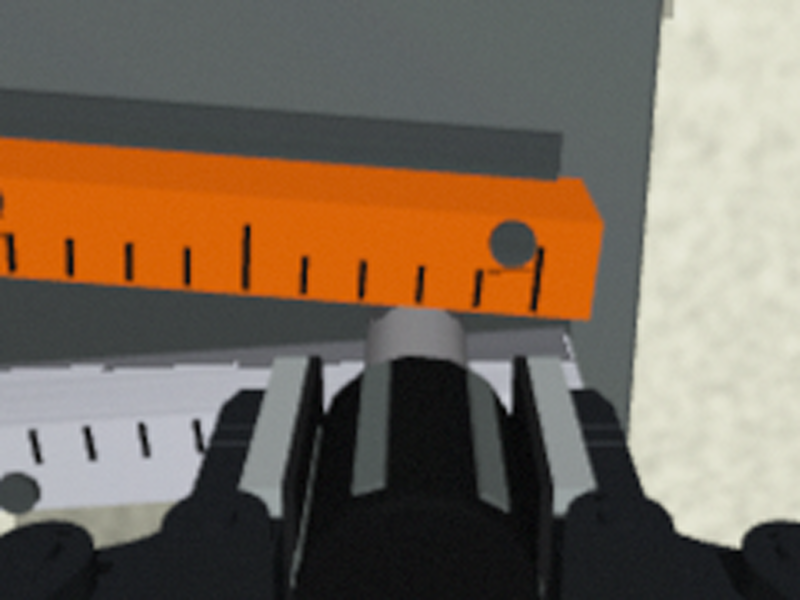

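The shaft sits against the orange edge at about (415,310) and upright in the grip. The push is about 4.5 N, so a little more is needed.

Emit:
servo_tool --commands '[[-0.5, [0, 0.03, 0], 0], [-0.5, [0, 0, 0], 0], [-0.5, [0, 0, 0], 0]]'

```text
time_s: 19.75
ee_pos: [0.634, 0.0738, 0.0537]
orientation: [-2.264, -2.177, 0.0]
wrist_force: [-4.9, 2.8, 4.9]
gripper_width: 0.0292
grip_force: 25.6
```

Emit:
servo_tool --commands '[[-0.5, [0, 0.03, 0], 0], [-0.5, [0, 0, 0], 0], [-0.5, [0, 0, 0], 0]]'

```text
time_s: 20.12
ee_pos: [0.6344, 0.0738, 0.0537]
orientation: [-2.264, -2.177, 0.002]
wrist_force: [-6.5, 2.8, 5.7]
gripper_width: 0.0294
grip_force: 26.0
```

```bash
python3 - <<'E'
from h import *
print(ctrl.get_obs())
a=cv2.imread('pics/w4.png').astype(float);o=ctrl.get_obs(); im=snapshot('wrist'); save('w5',im); M=T('wrist',o); M4=np.load('w4M.npy')
# shaft columns just north of head: row ~ 130+330/3.33
for n,A,MM in(('w4',a[:,:,::-1],M4),('w5',im.astype(float),M)):
    print(n,A[226:232,236:276].mean((0,2)).round())
E
```

```text
{'time_s': 20.125, 'joint_positions': array([-6.73816459e-02,  7.33811227e-01,  1.31725035e+00,  1.13912130e-04,
        1.09225950e+00, -2.82632897e-02]), 'joint_velocities': array([ 3.73073613e-05, -1.04292527e-03, -1.04220810e-04, -7.69569895e-05,
        1.40046984e-03, -1.20886481e-03]), 'joint_torque': array([-1.92752056e+00, -5.35722649e+01, -2.45688915e+01, -4.31385096e-01,
       -2.03770123e+00, -2.72950722e-02]), 'ee_pos': array([0.63441256, 0.07377782, 0.05370079]), 'orientation': array([-2.26354916e+00, -2.17657619e+00,  1.70760106e-03]), 'wrist_force': array([-6.53054376,  2.75120077,  5.73295137]), 'moment': array([ 0.42993493,  1.44795877, -0.01390463]), 'grip_force': 25.986110866069794, 'gripper_width': 0.029404778060449187}
w4 [ 65.  65.  66.  65.  72.  86.  92.  99. 107. 113. 118. 123. 126. 127.
 129. 130. 130. 131. 132. 131. 130. 130. 130. 130. 128. 125. 124. 121.
 118. 114. 107.  96.  82.  72.  74.  77.  77.  78.  78.  79.]
w5 [ 65.  65.  65.  65.  74.  83.  91. 101. 109. 114. 119. 123. 125. 127.
 129. 130. 130. 132. 131. 131. 131. 130. 129. 129. 127. 125. 123. 120.
 117. 112. 103.  90.  79.  74.  75.  77.  78.  77.  78.  79.]
```

Emit:
servo_tool --commands '[[-0.5, [0.02, 0, 0], 0], [-0.5, [0, 0, 0], 0], [-0.5, [0, 0, 0], 0]]'

```text
time_s: 20.55
ee_pos: [0.6345, 0.074, 0.0537]
orientation: [-2.264, -2.177, 0.002]
wrist_force: [-7.1, -0.1, 5.6]
gripper_width: 0.0294
grip_force: 25.9
```

Emit:
servo_tool --commands '[[-0.25, [0, 0, 0], 0], [0, [0, 0, 0], 0], [0.2, [0, 0, 0], 0], [0.3, [0, 0, 0], 0], [0.3, [0, 0, 0], 0]]'

```text
time_s: 21.18
ee_pos: [0.6351, 0.0742, 0.0537]
orientation: [2.265, 2.177, 0.0]
wrist_force: [0.2, -0.1, 0.0]
gripper_width: 0.0553
grip_force: 0.0
```

```bash
python3 - <<'E'
from h import *
o=ctrl.get_obs(); im=snapshot('wrist'); save('w6',im); print(o['ee_pos'],o['wrist_force'])
A=im.astype(float); print(A[226:232,236:276].mean((0,2)).round())
cv2.imwrite('pics/w6b.png',cv2.resize(im[130:310,130:370,::-1],(800,600),interpolation=cv2.INTER_CUBIC))
E
```

```text
[0.63506478 0.07418097 0.053688  ] [ 0.23095025 -0.06580018  0.00643928]
[ 64.  64.  64.  69.  77.  84.  96. 106. 114. 118. 122. 125. 127. 128.
 129. 130. 131. 131. 131. 131. 130. 130. 129. 127. 125. 123. 121. 118.
 113. 104.  91.  78.  70.  72.  74.  75.  75.  74.  76.  76.]
```

View pics/w6b.png

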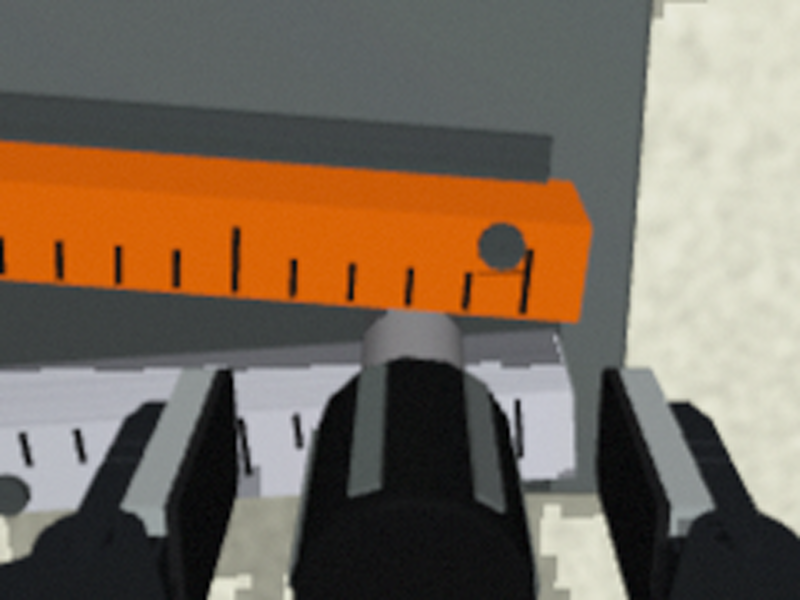

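Released: the pin stands upright in the slot, with the shaft at (411,330) touching the orange edge. Next is the pointer knob.

Emit:
servo_tool --commands '[[0.5, [0, 0, -0.3], 0], [0.5, [0, 0, -0.7], 0], [0.8, [0, 0, -1], 0], [1, [0, 0, -1], 0], [1, [0, 0, -1], 0], [1, [0, 0, -0.7], 0]]'

```text
time_s: 21.98
ee_pos: [0.6353, 0.0742, 0.1971]
orientation: [2.263, 2.176, 0.002]
wrist_force: [0.5, 0.4, -0.0]
gripper_width: 0.0852
grip_force: 0.0
```

Emit:
servo_tool --commands '[[1, [0.5, -0.95, 0], 0], [1, [0.5, -0.95, 0], 0], [1, [0.5, -0.95, 0], 0], [1, [0.5, -0.95, 0], 0], [1, [0.5, -0.95, 0], 0], [1, [0, 0, 0], 0], [1, [0, 0, 0], 0]]'

```text
time_s: 22.85
ee_pos: [0.4962, 0.1544, 0.1953]
orientation: [2.264, 2.177, 0.001]
wrist_force: [-1.1, -0.1, 0.1]
gripper_width: 0.0852
grip_force: 0.0
```

```bash
python3 - <<'E'
from h import *
np.set_printoptions(precision=4,suppress=True,linewidth=200)
o=ctrl.get_obs(); im=snapshot('wrist'); M=T('wrist',o); save('w7',im); np.save('w7M.npy',M); print(o['ee_pos'])
print([(round(d['score'],2),w('wrist',d['centre'],M)) for d in spot_in('pointer_knob','wrist')])
cv2.imwrite('pics/w7b.png',cv2.resize(im[:,:,::-1],(800,600),interpolation=cv2.INTER_CUBIC))
E
```

```text
[0.4962 0.1544 0.1953]
[(0.59, array([0.4979, 0.1623, 0.0461]))]
```

View pics/w7b.png

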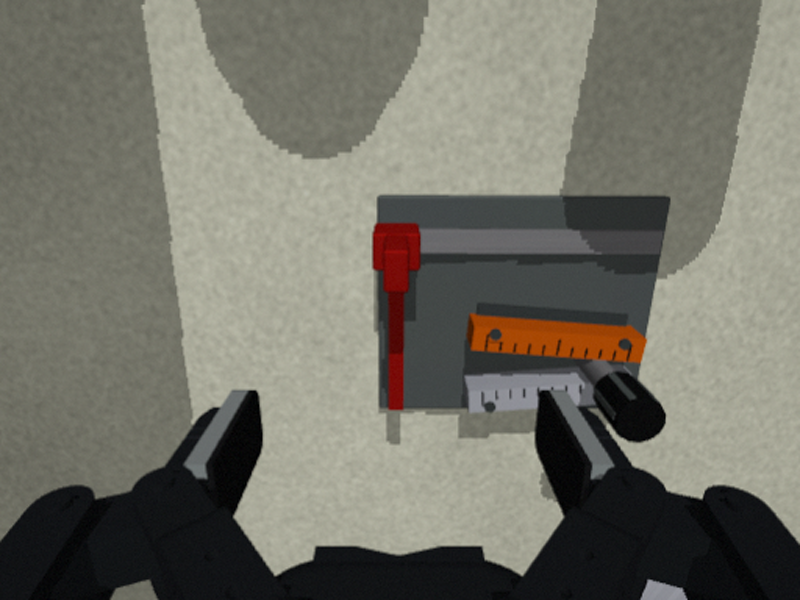

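The pin stands wedged at (625,400). The knob's top is at (396,270), which puts it at about (0.497, 0.169).

Emit:
servo_tool --commands '[[1, [0.49, 0.01, 0], 0], [1, [0, 0, 1], 0], [1, [0, 0, 1], 0], [0.6, [0, 0, 1], 0], [0.2, [0, 0, 0.8], 0], [0, [0, 0, 0.7], 0], [-0.2, [0, 0, 0.13], 0], [-0.3, [0, 0, 0], 0], [-0.3, [0, 0, 0], 0]]'

```text
time_s: 24.08
ee_pos: [0.497, 0.1696, 0.0567]
orientation: [2.264, 2.177, 0.002]
wrist_force: [-0.5, -0.0, 0.3]
gripper_width: 0.0298
grip_force: 0.0
```

Emit:
servo_tool --commands '[[-0.5, [0, 0, 0], 0], [-0.6, [0, 0, 0], 0], [-0.8, [0, 0, 0], 0], [-0.9, [0, 0, 0], 0]]' --newtons 20

```text
time_s: 24.58
ee_pos: [0.4966, 0.1694, 0.0561]
orientation: [2.265, 2.177, 0.001]
wrist_force: [-1.2, -0.2, 4.4]
gripper_width: 0.0138
grip_force: 23.5
```

Emit:
servo_tool --commands '[[-0.9, [0, 0.15, -0.01], 0], [-0.9, [0, 0.35, 0], 0], [-0.9, [0, 0.5, 0], 0], [-0.9, [0, 0.5, 0], 0], [-0.9, [0, 0.5, 0], 0], [-0.9, [0, 0.5, 0], 0], [-0.9, [0, 0.5, 0], 0], [-0.9, [0, 0.35, 0], 0], [-0.9, [0, 0.15, 0], 0], [-0.9, [0, 0, 0], 0]]'

```text
time_s: 25.82
ee_pos: [0.6018, 0.1649, 0.0561]
orientation: [2.264, 2.177, 0.0]
wrist_force: [0.8, -2.8, 3.4]
gripper_width: 0.0138
grip_force: 23.4
```

Emit:
servo_tool --commands '[[-0.9, [0, 0.1, 0], 0], [-0.9, [0, 0.1, 0], 0], [-0.9, [0, 0.1, 0], 0], [-0.9, [0, 0, 0], 0]]'

```text
time_s: 26.32
ee_pos: [0.6106, 0.1646, 0.0561]
orientation: [2.264, 2.177, 0.0]
wrist_force: [0.4, -4.6, 2.4]
gripper_width: 0.0133
grip_force: 23.3
```

Emit:
servo_tool --commands '[[-0.9, [-0.02, 0.1, 0], 0], [-0.9, [0, 0.1, 0], 0], [-0.9, [0, 0, 0], 0]]'

```text
time_s: 26.7
ee_pos: [0.6167, 0.1643, 0.0561]
orientation: [2.264, 2.177, 0.001]
wrist_force: [0.9, -0.8, 2.3]
gripper_width: 0.0135
grip_force: 23.3
```

Emit:
servo_tool --commands '[[-0.9, [0, 0.06, 0], 0], [-0.9, [0, 0, 0], 0]]'

```text
time_s: 26.95
ee_pos: [0.6183, 0.1642, 0.0562]
orientation: [2.265, 2.177, 0.001]
wrist_force: [0.0, -0.9, 2.5]
gripper_width: 0.0136
grip_force: 23.4
```

```bash
python3 - <<'E'
from h import *
np.set_printoptions(precision=4,suppress=True,linewidth=200)
o=ctrl.get_obs(); im=snapshot('wrist'); M=T('wrist',o); save('w8',im); np.save('w8M.npy',M); print(o['ee_pos'],o['wrist_force'])
s=snapshot('scene'); save('s8',s)
a=cv2.resize(im[150:390,130:330],(500,600),interpolation=cv2.INTER_CUBIC); b=cv2.resize(s[150:220,240:310],(300,300),interpolation=cv2.INTER_CUBIC)
c=np.zeros((600,800,3),np.uint8); c[:a.shape[0],:500]=a; c[:300,500:]=b; save('w8b',c)
E
```

```text
[0.6183 0.1642 0.0562] [ 0.0188 -0.8794  2.4663]
```

View pics/w8b.png

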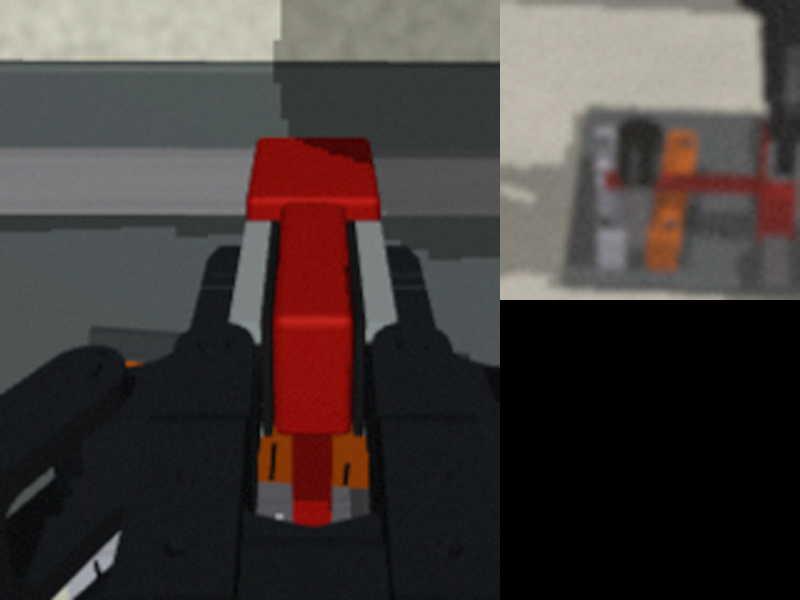

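```bash
python3 - <<'E'
from h import *
s=cv2.imread('pics/s8.png')[:,:,::-1]
x0=240+100*70//300; print([ (240+(c-500)*70/300,150+r*70/300) for c,r in((630,180),)])
for v in range(186,206): print(v,' '.join('%3d/%3d'%(s[v,u,0],s[v,u,1]) for u in range(262,284)))
E
```

```text
[(270.3333333333333, 192.0)]
186 105/104 120/118 121/119 113/113  99/ 98  68/ 66  51/ 50  42/ 40  57/ 56  62/ 63  57/ 56  45/ 46  45/ 43  51/ 53  64/ 63  91/ 70 130/ 80 151/ 82 155/ 85 162/ 83 173/ 90 174/ 88
187 111/108 135/132 141/138 125/120  97/ 97  70/ 69  49/ 45  47/ 48  53/ 54  64/ 64  58/ 56  46/ 39  40/ 42  54/ 54  64/ 63  97/ 71 135/ 81 150/ 81 158/ 83 166/ 87 176/ 94 179/ 93
188 116/114 142/137 146/141 132/122 101/ 97  76/ 70  47/ 45  46/ 45  51/ 51  63/ 61  50/ 47  45/ 42  47/ 46  49/ 51  68/ 64 101/ 73 134/ 75 149/ 80 156/ 80 170/ 90 175/ 90 178/ 93
189 109/106 128/123 131/121 121/106 101/ 84  71/ 62  43/ 42  49/ 47  56/ 58  61/ 61  54/ 53  47/ 48  45/ 42  56/ 56  70/ 64  98/ 68 134/ 70 151/ 76 153/ 80 164/ 86 167/ 86 167/ 87
190  98/ 98 117/113 118/ 94 109/ 75  97/ 58  74/ 53  48/ 42  49/ 45  56/ 54  63/ 63  54/ 53  42/ 43  45/ 46  51/ 50  68/ 62  99/ 61 132/ 59 141/ 61 137/ 65 136/ 64 142/ 68 139/ 69
191 103/104 122/114 117/ 88 107/ 59  93/ 43  81/ 46  57/ 43  51/ 49  60/ 57  60/ 59  54/ 51  48/ 45  44/ 40  51/ 48  65/ 54  96/ 56 121/ 45 130/ 47 120/ 49 111/ 49 111/ 48
[... 1828 characters left out ...]
  83/ 82  87/ 88  97/ 93  97/ 95 102/100  99/ 95  92/ 92  98/ 94  94/ 91  95/ 90 109/ 89 123/ 79 140/ 80 144/ 80 132/ 78 114/ 77 120/ 80 128/ 81 107/ 68  72/ 58
203  89/ 89 110/108 110/108 110/108 113/109 119/115 112/110 105/100 100/ 96  97/ 92  97/ 91 101/ 92 119/ 91 134/ 80 150/ 83 151/ 83 137/ 81 123/ 77 136/ 82 142/ 82 111/ 74  71/ 63
204  99/ 97 127/123 135/132 136/136 134/135 136/133 130/128 115/111 102/ 99  93/ 89  97/ 94 109/ 95 130/ 90 152/ 89 163/ 87 159/ 83 156/ 85 153/ 83 162/ 90 155/ 84 113/ 75  79/ 71
205 105/104 127/126 138/135 139/137 142/140 142/141 133/129 114/112 101/ 97  95/ 91  99/ 95 104/ 89 129/ 84 152/ 85 159/ 85 161/ 85 164/ 90 162/ 86 166/ 89 155/ 88 116/ 80  80/ 74
```

Everything is consistent: the arm is behind the pin and not yet touching. I go on in millimetre steps until the push force appears.

Emit:
servo_tool --commands '[[-0.9, [0, 0.06, 0], 0], [-0.9, [0, 0, 0], 0]]'

```text
time_s: 27.3
ee_pos: [0.62, 0.1641, 0.0562]
orientation: [-2.265, -2.177, -0.0]
wrist_force: [-0.0, 1.4, 4.7]
gripper_width: 0.0136
grip_force: 23.4
```

Emit:
servo_tool --commands '[[-0.9, [0, 0.05, 0], 0], [-0.9, [0, 0, 0], 0]]'

```text
time_s: 27.55
ee_pos: [0.6216, 0.164, 0.0562]
orientation: [-2.265, -2.177, -0.001]
wrist_force: [-0.6, 1.6, 3.6]
gripper_width: 0.0136
grip_force: 23.5
```

Emit:
servo_tool --commands '[[-0.9, [0, 0.04, 0], 0], [-0.9, [0, 0, 0], 0]]'

```text
time_s: 27.8
ee_pos: [0.6227, 0.164, 0.0562]
orientation: [2.265, 2.177, 0.001]
wrist_force: [-0.7, 2.7, 3.2]
gripper_width: 0.0137
grip_force: 23.5
```

Emit:
servo_tool --commands '[[-0.9, [0, 0.03, 0], 0], [-0.9, [0, 0, 0], 0]]'

```text
time_s: 28.05
ee_pos: [0.6236, 0.1639, 0.0562]
orientation: [-2.265, -2.177, -0.0]
wrist_force: [-0.6, 1.5, 3.6]
gripper_width: 0.0138
grip_force: 23.5
```

Emit:
servo_tool --commands '[[-0.9, [0, 0.02, 0], 0], [-0.9, [0, 0, 0], 0]]'

```text
time_s: 28.3
ee_pos: [0.6242, 0.1639, 0.0562]
orientation: [2.265, 2.177, 0.0]
wrist_force: [-0.9, 2.9, 4.3]
gripper_width: 0.0134
grip_force: 23.6
```

Emit:
servo_tool --commands '[[-0.9, [0, 0.02, 0], 0], [-0.9, [0, 0, 0], 0]]'

```text
time_s: 28.55
ee_pos: [0.6245, 0.1639, 0.0562]
orientation: [-2.264, -2.177, 0.001]
wrist_force: [-2.2, 3.0, 4.9]
gripper_width: 0.014
grip_force: 23.7
```

Emit:
servo_tool --commands '[[-0.9, [0, 0.02, 0], 0], [-0.9, [0, 0, 0], 0]]'

```text
time_s: 28.8
ee_pos: [0.6249, 0.1639, 0.0562]
orientation: [-2.264, -2.177, 0.001]
wrist_force: [-4.7, 3.4, 5.8]
gripper_width: 0.0135
grip_force: 23.9
```

Emit:
servo_tool --commands '[[-0.9, [0, 0.015, 0], 0], [-0.9, [0, 0, 0], 0]]'

```text
time_s: 29.05
ee_pos: [0.6252, 0.1639, 0.0562]
orientation: [-2.264, -2.177, 0.002]
wrist_force: [-5.0, 2.7, 6.1]
gripper_width: 0.0137
grip_force: 23.9
```

Emit:
servo_tool --commands '[[-0.6, [0, 0, 0], 0], [-0.4, [0, 0, 0], 0], [-0.2, [0, 0, 0], 0], [-0.1, [0, 0, 0], 0], [-0.1, [0, 0, 0], 0]]'

```text
time_s: 29.68
ee_pos: [0.6258, 0.1637, 0.0561]
orientation: [2.265, 2.177, -0.0]
wrist_force: [0.5, 0.2, -0.1]
gripper_width: 0.0385
grip_force: 0.0
```

Emit:
servo_tool --commands '[[-0.1, [0, 0, -0.3], 0], [-0.1, [0, 0, -0.7], 0], [-0.1, [0, 0, -1], 0], [-0.1, [0, 0, -1], 0], [-0.1, [0, 0, -1], 0], [0, [0, 0, 0], 0], [0, [0, 0, 0], 0]]'

```text
time_s: 30.55
ee_pos: [0.6254, 0.1637, 0.1755]
orientation: [-2.264, -2.177, 0.001]
wrist_force: [-0.1, 0.2, -0.3]
gripper_width: 0.0425
grip_force: 0.0
```

```bash
python3 - <<'E'
from h import *
o=ctrl.get_obs(); im=snapshot('wrist'); save('w9',im); print(o['ee_pos'],o['wrist_force'],o['time_s'])
cv2.imwrite('pics/w9b.png',cv2.resize(im[100:340,130:450,::-1],(800,600),interpolation=cv2.INTER_CUBIC))
E
```

```text
[0.62543213 0.16370561 0.17549674] [-0.1181425   0.20802756 -0.34325319] 30.55
```

View pics/w9b.png

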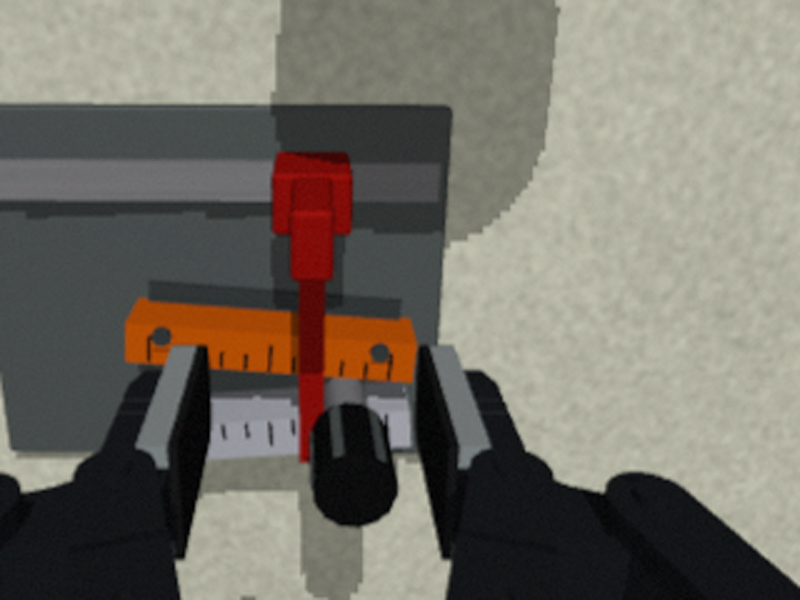

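The pin stands upright and wedged, with its shaft at (345,390). The red arm's front edge at about x=325 px touches it, and the gripper is clear of everything.

```bash
python3 -c "
from bench import ctrl
print(ctrl.sign_off())"
```

```text
the job is handed in; nothing more can be done
None
```

I stood the pin on the plate and slid it in until it wedged between both jaws (about 7 N push), then brought the pointer's arm up against it (about 5 N), released it and handed the job in at about 31 s; no verdict came back.

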